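# Let one canister out of its gravity dispenser at the packing bench

### The arm

A 6-joint arm with a two-finger parallel gripper is mounted at the origin on the work surface. World frame = base frame: x ahead of the robot, y to its left, z up, the work surface at z = 0. Lengths are in m, angles in rad, forces in N, time in s.
With the tool pointing down it reaches from about 0.375 to 0.9 m from the base axis. Payload 3.1 kg.
Tool frame: the origin (TCP) lies between the finger pads; the fingertips stand 17 mm ahead of it and the grasp point (between the pads) lies 2 mm behind it; z points along the fingers, y is the line along which they close (so a half turn about z gives the same grasp; the last joint's range is limited). The gripper opens to 85 mm and grips with 20 to 120 N. Pads are 22 mm wide; open, the fingers measure 114 mm over their backs; the gripper's body (76 mm by 85 mm) begins 54 mm behind the grasp point. The pads swing forward as they close: fully open they stand 13 mm farther back than shut.
Start: joints at [-1.373, 0.527, 1.433, -0, 1.181, -0.178], TCP at [0.229, -0.581, 0.248] pointing down, gripper open.
Joint ranges: [-3.08, 3.08], [-0.75, 2.2], [0.22, 2.44], [-1.43, 4.57], [0, 2.65], [-2.85, 2.85]. Speed limits (rad/s): [2.79, 2.79, 3.14, 3.14, 3.14, 3.14].

### API

Orientations are given as a unit quaternion [x, y, z, w].
In Python, from station import sense, vision, order gives the robot as it stands.
- The arm moves only by the shell command python3 -m crank 'ROWS' [OPENING] [FORCE]. ROWS is JSON, a list of rows, each an object with "dp": the shift along the world's x, y, z in units of 30 mm (1.0 is 30 mm), a list of three; "angular": the turn, a rotation vector about the world's x, y, z in degrees, a list of three. In form: [{"dp": [dx, dy, dz], "angular": [ax, ay, az]}, ...]. A call has 1 to 20 rows; each row shifts and turns the commanded pose from where the row before left it; what a row does not reach is not made up. A row lasts 1/10 s, in which the tool goes at most 50 mm and 8.59 degrees, less where a joint would pass 70% of its speed; a pose out of reach is approached as far as the arm can. A call is refused whole if a number of a shift passes 1 or a number of a turn 8.59, either way. A call with a gripper value outside its range is refused whole. OPENING is the closure, from 0 (fully open) to 1 (shut), set as the call begins (- or left out, the last holds). The fingers move at their own pace and stop on an object; FORCE is the grip in N (left out, the last holds). Time passes only in rows, so rows that do not move let the fingers close. It gives the time, the measured TCP pose, the force, the opening and the grip force at its end, in the units of the state.
- sense(): the state, without advancing time (a new reading comes with each control period).
- vision.snapshot(name): name is "scene" or "top" or "wrist"; returns a dict with "image" (480x640x3 uint8, blue, green, red), "range_z" (480x640 float32, m along the optical axis (not along the pixel's ray), 0 where there is no reading), "mtx" (3x3 intrinsics, pixels), "pose" (4x4, takes a point from camera to world coordinates); the wrist camera has in their place "mount" (4x4, takes a point from camera to tool coordinates, whose origin is the TCP and whose axes are the flange's). Camera axes: x right, y down, z forward; pixel columns grow to the right and rows downward; lengths in m; the calibration is good to about 2 mm. The wrist camera is an equidistant fisheye: a pixel r from the principal point sees the ray r / f radians off the axis. A picture is of the moment at which its call begins: read the wrist's pose just before it.
- order.sign_off(): hands the job in; it is judged then, once.
The state is a dict: "t": time; "q": joint angles; "qd": joint speeds; "tau": joint torques, N m; "tcp_pos": TCP position; "tool_rot": TCP orientation; "force": force on the tool from outside, world axes, zero at the start; "ft_torque": the same for the moment, N m; "finger_gap": opening from 0.0 (shut) to 1.0 (fully open); "gripper_force": force on a finger pad.
Only numpy, scipy, OpenCV 4.12 (cv2) and the standard library are available. Lean on these libraries where they do the work, as an engineer would, in place of code of your own. Each camera call takes 0.05 s, during which the arm holds its last target. There are 200 camera calls.

### The job

Send the smooth canister out to the packer across the bench: with a fingertip, press down the paddle of the rocking lever on the dispenser that holds it, so that the other end lifts the gate, and keep it down until the canister has rolled out into that dispenser's catch tray. Then let the paddle come back up so that the gate drops shut behind it. Leave the other dispenser with the reel alone, touch neither gates nor rolling things with the robot, and do not shift the other things on the bench.

Things in the scene. Friction and masses are not known exactly. Their poses are not given: they have to be found in the camera images.
- canister_dispenser: the dispenser that holds the canister: fixed metal stand 112 mm wide. Origin on the table under its gate; x runs down the chute to the catch tray, roughly away from the robot (turned up to 0.45 rad), z up. A lever rocks on a cross axle at x = -120 mm, 140 mm up: paddle on the -x end (robot side), gate on the +x end. Chute under it; tray at x 14 to 115 mm, walls 65 mm high; what rolls out comes to lie at x about 93 mm.
- canister_lever (a joint): rocking lever of that dispenser: 0 at rest (level, gate shut), grows as the paddle is pressed down, stops firmly at 0.38 rad. A spring brings it back to 0 when let go; pressing the paddle takes about 3 N at first, 5.5 N at the stop. The thing behind the gate has room to roll out above about 0.28 rad.
- canister_paddle (a point): middle of the top face of that lever's paddle: square metal plate 46 x 46 mm, level at rest, top 146 mm above the table, 220 mm from the dispenser's origin towards -x, 100 mm from the axle. It swings down 37 mm to the stop. Axes turn with the lever: x along it towards the gate, z out of the top face.
- canister_gate: gate plate of that lever, 82 mm wide, 36 mm high, 4 mm thick, hanging on a stem at the lever's +x end, lower edge 65 mm above the table when shut; origin at the top of the stem in the lever's middle line, 140 mm above the table
- reel_dispenser: the dispenser that holds the reel (like the other, left or right of it): fixed metal stand 112 mm wide. Origin on the table under its gate; x runs down the chute to the catch tray, roughly away from the robot (turned up to 0.45 rad), z up. A lever rocks on a cross axle at x = -120 mm, 140 mm up: paddle on the -x end (robot side), gate on the +x end. Chute under it; tray at x 14 to 115 mm, walls 65 mm high; what rolls out comes to lie at x about 93 mm.
- reel_lever (a joint): rocking lever of that dispenser: 0 at rest (level, gate shut), grows as the paddle is pressed down, stops firmly at 0.38 rad. A spring brings it back to 0 when let go; pressing the paddle takes about 3 N at first, 5.5 N at the stop. The thing behind the gate has room to roll out above about 0.28 rad.
- reel_paddle (a point): middle of the top face of that lever's paddle: square metal plate 46 x 46 mm, level at rest, top 146 mm above the table, 220 mm from the dispenser's origin towards -x, 100 mm from the axle. It swings down 37 mm to the stop. Axes turn with the lever: x along it towards the gate, z out of the top face.
- reel_gate: gate plate of that lever, 82 mm wide, 36 mm high, 4 mm thick, hanging on a stem at the lever's +x end, lower edge 65 mm above the table when shut; origin at the top of the stem in the lever's middle line, 140 mm above the table
- canister: smooth cylindrical canister with a plain lid, 44 mm across, 82 mm long, about 0.12 kg, lying across its chute behind the shut gate; origin at its centre; its y axis is the cylinder's axis (it rolls about it)
- reel: empty reel: two flange discs 44 mm across on a core 18 mm across, 82 mm long, about 0.1 kg, lying across the other chute; origin at its centre; y is its axis
- tape: roll of tape standing on its flat side: ring 64 mm across, 45 mm high; bystander, origin at the centre of its underside
- mug: mug, 76 mm across, 90 mm high; bystander, origin at the centre of its underside
- bottle: closed bottle, 60 mm across, 170 mm high; bystander, origin at the centre of its underside
- carton: small carton 90 x 120 x 60 mm high; bystander, origin at the centre of its underside
- cards: stack of product cards 55 x 85 x 27 mm high; bystander, origin at the centre of its underside
- stapler: stapler 130 mm long, 36 mm wide, about 60 mm high; bystander, origin at the centre of its underside
- tub: round clear tub with a lid, 72 mm across, 70 mm high; bystander, origin at the centre of its underside
There are look-alikes about, which are no part of the job. Leave any pink or yellow look-alike of the reel alone. What is shaped like the canister but pink is not meant.

How it is judged:
On the way, in this order (a step that is already met when the one before it is completed fails the run):
1. the paddle of the canister's dispenser is pressed down and its gate is on the way up (value of joint canister_lever above 0.15 rad).
2. with the gate still held up, the canister has rolled through into the catch tray (value of joint canister_lever above 0.15 rad and x of canister in the frame of canister_dispenser between 0.06 and 0.115 m and y of canister in the frame of canister_dispenser between -0.03 and 0.03 m and height (world z) of canister between 0.042 and 0.065 m), for 0.2 s.
At the end, for the whole second after the job is handed in: The canister lies at rest in its dispenser's catch tray (its centre 60 to 115 mm beyond the gate and within 30 mm of the tray's middle line, 42 to 65 mm up), the canister's lever is back within 0.04 rad of rest with the gate shut, and the reel is still behind its own shut gate (x of canister in the frame of canister_dispenser between 0.06 and 0.115 m and y of canister in the frame of canister_dispenser between -0.03 and 0.03 m and height (world z) of canister between 0.042 and 0.065 m and linear speed of canister below 0.02 m/s and value of joint each of canister_lever, reel_lever below 0.04 rad and x of reel in the frame of reel_dispenser between -0.1 and -0.01 m); the robot touches nothing.
It fails at once if the robot touches the canister or the reel instead of letting it roll (contact force between any of the fingers, the arm and canister above 0.3 N or contact force between any of the fingers, the arm and reel above 0.3 N).
It fails at once if the robot touches a gate instead of working it by the paddle (contact force between any of the fingers, the arm and canister_gate above 0.3 N or contact force between any of the fingers, the arm and reel_gate above 0.3 N).
It fails at once if the canister or the reel is lifted out (height (world z) of any of canister, reel above 0.115 m).
It fails at once if the lever of the reel's dispenser is pressed (value of joint reel_lever above 0.08 rad).
It fails at once if another thing on the bench is shifted by more than 20 mm (distance of any of tape, mug, bottle, carton, cards, stapler, tub from where it was at the start of the episode above 0.02 m).
It also fails if it takes over 35 s, if anything falls off the work surface, if the arm or the gripper's body presses on something with over 40 N, if the wrist force passes 120 N, or if a joint passes its speed limit or range.

## Working session

There is one attempt and no reset: what is moved stays moved. The work goes in short steps, Python scripts to look and compute and a shell command to move; the robot and the scene stay as the last step left them, time stands still between calls to the robot, and variables do not carry over. Pictures are saved under pics/ and viewed, at most 10 in all, crops included, and the job is handed in when it is done.

```bash
mkdir -p pics; python3 - <<'E'
from station import sense, vision
import cv2,numpy as np
for n in("scene","top"):
    s=vision.snapshot(n); cv2.imwrite(f"pics/{n}0.png",s["image"]); np.savez(f"{n}0.npz",**s)
    print(n,s["mtx"].tolist(),np.round(s["pose"],3).tolist())
st=sense();print(st["t"],st["tcp_pos"],st["tool_rot"],st["finger_gap"])
E
```

```text
scene [[488.23258638551766, 0.0, 318.0470730036209], [0.0, 488.23258638551766, 232.28251856970684], [0.0, 0.0, 1.0]] [[0.396, 0.735, -0.551, 1.218], [0.918, -0.314, 0.241, -0.27], [0.004, -0.601, -0.799, 0.977], [0.0, 0.0, 0.0, 1.0]]
top [[477.1669095235933, 0.0, 324.73696132508456], [0.0, 477.1669095235933, 242.4145464064892], [0.0, 0.0, 1.0]] [[0.057, -0.973, 0.223, 0.406], [-0.998, -0.055, 0.011, -0.005], [0.001, -0.223, -0.975, 1.086], [0.0, 0.0, 0.0, 1.0]]
0.1 [ 0.22929883 -0.58078102  0.24743135] [ 9.82400778e-01  1.86782735e-01 -5.79692164e-06 -9.59414449e-04] 0.9984375179804015
```

View pics/scene0.png

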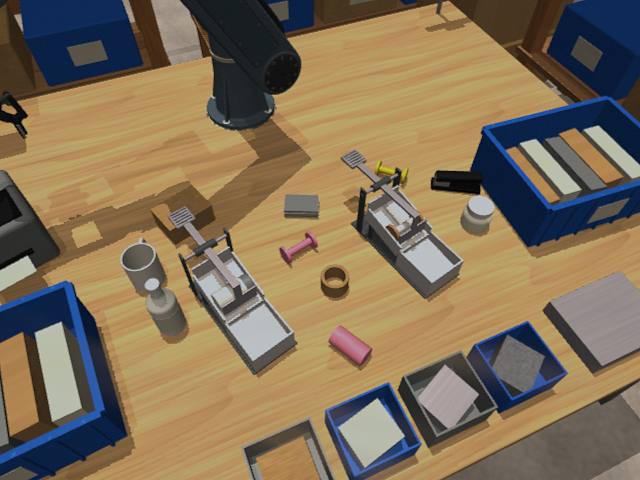

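View pics/top0.png

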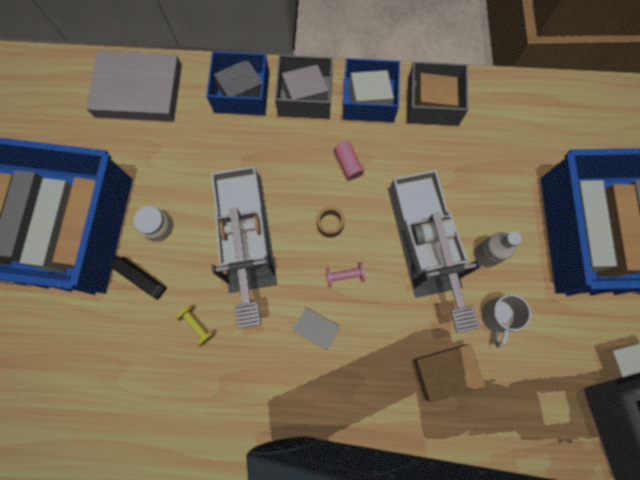

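The top view shows two dispensers. The left one, with its paddle at (247,315), holds a flanged brown thing. The right one, with its paddle at (465,318), holds a pale cylinder at about (430,230), with the mug at (508,312) and the carton at (445,372) close to that paddle. I'll check the contents in an enlarged crop and measure the paddle.

```bash
cat > h.py <<'E'
import numpy as np,cv2
def ray(s,u,v):
    d=np.linalg.inv(s["mtx"])@[u,v,1]; return s["pose"][:3,3],s["pose"][:3,:3]@d
def plane(s,u,v,z):
    o,d=ray(s,u,v); return o+d*(z-o[2])/d[2]
def cross(a,ua,b,ub):
    (o,d),(p,e)=ray(a,*ua),ray(b,*ub)
    k=np.linalg.lstsq(np.c_[d,-e],p-o,rcond=None)[0]
    A,B=o+k[0]*d,p+k[1]*e
    return (A+B)/2,np.linalg.norm(A-B)
E
python3 - <<'E'
import cv2,numpy as np
t=cv2.imread("pics/top0.png");s=cv2.imread("pics/scene0.png")
f=lambda im,x,y:cv2.resize(im[y:y+150,x:x+130],None,fx=3,fy=3,interpolation=cv2.INTER_CUBIC)
a=np.hstack([f(t,375,200),f(s,150,195)]);cv2.imwrite("pics/crop1.png",a)
b=np.hstack([f(t,195,190),f(s,335,145)]);cv2.imwrite("pics/crop2.png",b)
E
```

```text
(no output)
```

View pics/crop1.png

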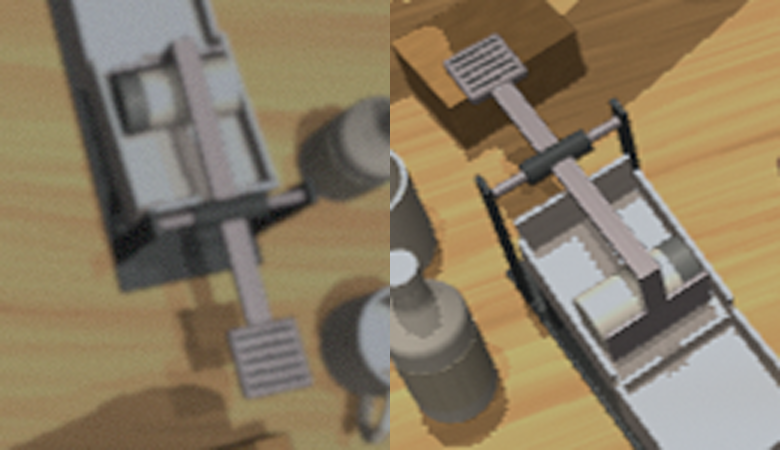

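View pics/crop2.png

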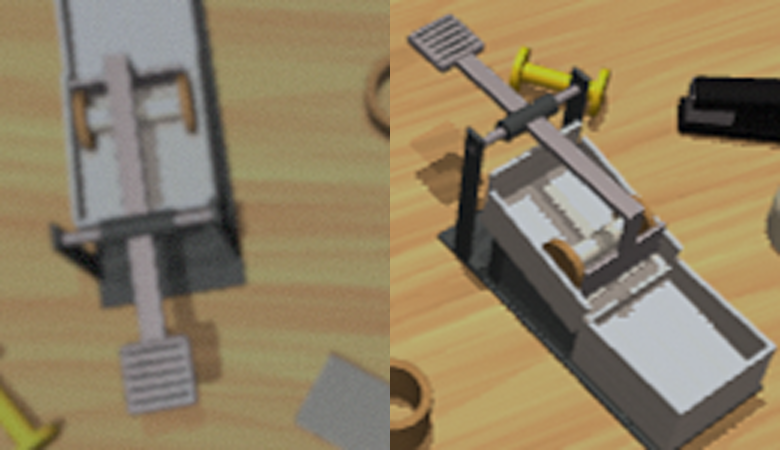

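The dispenser on the robot's right holds the smooth canister behind its gate. Its paddle is at crop (271,358) in the top view and (486,68) in the scene view. The left dispenser holds the reel, and the yellow look-alike lies beside it.

```bash
python3 - <<'E'
from h import *
from station import sense
from scipy.spatial.transform import Rotation as R
T=dict(np.load("top0.npz"));S=dict(np.load("scene0.npz"))
P={}
for n,a,b in(("paddle",(465.3,319.3),(182,217.7)),("axle",(452.3,270),(206.3,247)),("gate",(436.7,214),(236,285))):
    P[n],e=cross(T,a,S,b);print(n,P[n].round(4),"gap",round(e,4))
d=P["gate"]-P["paddle"];print("yaw",np.arctan2(d[1],d[0]),"len",np.hypot(*d[:2]))
print("paddle on z=.146",plane(T,465.3,319.3,.146),plane(S,182,217.7,.146))
print("bottle cap",plane(T,512,239,.17),plane(S,152,285,.17),"mug rim",plane(T,511,312,.09))
st=sense();r=R.from_quat(st["tool_rot"]);print(r.as_matrix().round(3))
print("dp units to paddle",(P["paddle"]-st["tcp_pos"])/.03)
E
```

```text
paddle [ 0.484  -0.2774  0.137 ] gap 0.0021
axle [ 0.5813 -0.2508  0.1372] gap 0.0047
gate [ 0.6961 -0.2201  0.1388] gap 0.0016
yaw 0.2638063048174635 len 0.21970536279141425
paddle on z=.146 [ 0.48301303 -0.27583082  0.146     ] [ 0.49239278 -0.27635381  0.146     ]
bottle cap [ 0.64342708 -0.3624023   0.17      ] [ 0.65275574 -0.36856353  0.17      ] mug rim [ 0.50798332 -0.38676449  0.09      ]
[[ 0.93   0.367 -0.   ]
 [ 0.367 -0.93   0.002]
 [ 0.    -0.002 -1.   ]]
dp units to paddle [ 8.49055725 10.11304856 -3.68136391]
```

```bash
python3 -m crank '[{"dp":[0.85,1,0],"angular":[0,0,-0.6]},{"dp":[0.85,1,0],"angular":[0,0,-0.6]},{"dp":[0.85,1,0],"angular":[0,0,-0.6]},{"dp":[0.85,1,0],"angular":[0,0,-0.6]},{"dp":[0.85,1,0],"angular":[0,0,-0.6]},{"dp":[0.85,1,0],"angular":[0,0,-0.6]},{"dp":[0.85,1,0],"angular":[0,0,-0.6]},{"dp":[0.85,1,0],"angular":[0,0,-0.6]},{"dp":[0.85,1,0],"angular":[0,0,-0.6]},{"dp":[0.85,1,0],"angular":[0,0,-0.6]},{"dp":[0,0,-0.6],"angular":[0,0,0]},{"dp":[0,0,-0.6],"angular":[0,0,0]},{"dp":[0,0,0],"angular":[0,0,0]},{"dp":[0,0,0],"angular":[0,0,0]}]' 1 20
python3 - <<'E'
from station import sense, vision
import cv2,numpy as np
st=sense();s=vision.snapshot("wrist");print(st["tcp_pos"],st["tool_rot"],st["force"],st["finger_gap"],s["mtx"].tolist(),np.round(s["mount"],3).tolist())
t=vision.snapshot("scene")["image"]
cv2.imwrite("pics/w1.png",np.hstack([cv2.resize(s["image"],(400,300)),cv2.resize(t[100:340,60:380],(400,300))]))
E
```

```text
t: 1.5
tcp_pos: [0.4842, -0.2812, 0.212]
tool_rot: [0.991, 0.135, -0.0, -0.0]
force: [0.1, -0.9, 0.0]
finger_gap: 0.001
gripper_force: 0.0
[ 0.48419849 -0.28124307  0.21204148] [ 9.90831932e-01  1.35098720e-01 -4.25130633e-04 -4.87932818e-04] [ 0.08103939 -0.86707017  0.0226799 ] 0.000782765013927856 [[371.64829954431775, 0.0, 317.4434662521218], [0.0, 371.64829954431775, 242.1790019355007], [0.0, 0.0, 1.0]] [[0.001, -0.947, -0.32, 0.083], [1.0, 0.001, 0.0, 0.001], [0.0, -0.32, 0.947, -0.125], [0.0, 0.0, 0.0, 1.0]]
```

View pics/w1.png

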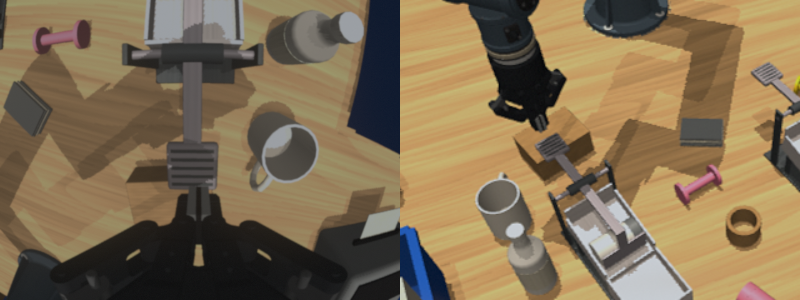

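In the wrist view (left half), the closed fingertip at (199,190) points just beside the near edge of the paddle. The paddle's centre is at (192,165), which is (307,264) in the full image. I'll cast that ray for the correction.

```bash
python3 - <<'E'
import numpy as np
from scipy.spatial.transform import Rotation as R
from station import sense
st=sense();Rt=R.from_quat(st["tool_rot"]).as_matrix();p=np.array(st["tcp_pos"])
M=np.array([[0.001,-.947,-.32,.083],[1,.001,0,.001],[0,-.32,.947,-.125]]);f=371.65
for u,v in((307,264),(307,114)):
    x,y=u-317.44,v-242.18;r=np.hypot(x,y);th=r/f
    d=np.array([x/r*np.sin(th),y/r*np.sin(th),np.cos(th)])
    o=p+Rt@M[:,3];w=Rt@M[:,:3]@d
    q=o+w*(.146-o[2])/w[2];print(q,(q-p)/.03)
E
```

```text
[ 0.48851373 -0.27599393  0.146     ] [ 0.12884535  0.1995088  -2.23405147]
[ 0.56706668 -0.25467719  0.146     ] [ 2.74727707  0.91006696 -2.23405147]
```

```bash
python3 -m crank '[{"dp":[0.1,0.17,-0.4],"angular":[0,0,0]},{"dp":[0,0,-0.4],"angular":[0,0,0]},{"dp":[0,0,-0.4],"angular":[0,0,0]},{"dp":[0,0,-0.3],"angular":[0,0,0]},{"dp":[0.02,0,-0.2],"angular":[0,0,0]},{"dp":[0.02,0.01,-0.2],"angular":[0,0,0]},{"dp":[0.02,0.01,-0.2],"angular":[0,0,0]},{"dp":[0.02,0.01,-0.2],"angular":[0,0,0]},{"dp":[0.02,0,-0.2],"angular":[0,0,0]},{"dp":[0.02,0,-0.2],"angular":[0,0,0]},{"dp":[0.02,0,-0.1],"angular":[0,0,0]},{"dp":[0,0,0],"angular":[0,0,0]},{"dp":[0,0,0],"angular":[0,0,0]},{"dp":[0,0,0],"angular":[0,0,0]},{"dp":[0,0,0],"angular":[0,0,0]},{"dp":[0,0,0],"angular":[0,0,0]},{"dp":[0,0,0],"angular":[0,0,0]},{"dp":[0,0,0],"angular":[0,0,0]},{"dp":[0,0,0],"angular":[0,0,0]},{"dp":[0,0,0],"angular":[0,0,0]}]'
python3 - <<'E'
from station import sense, vision
import cv2,numpy as np
s=vision.snapshot("wrist")["image"];t=vision.snapshot("scene")["image"]
cv2.imwrite("pics/w2.png",np.hstack([cv2.resize(s,(400,300)),cv2.resize(t[150:390,100:420],(400,300))]))
E
```

```text
t: 3.6
tcp_pos: [0.4921, -0.2748, 0.1291]
tool_rot: [0.991, 0.135, 0.001, -0.0]
force: [-3.6, 2.2, 10.6]
finger_gap: -0.005
gripper_force: 5.1
```

View pics/w2.png

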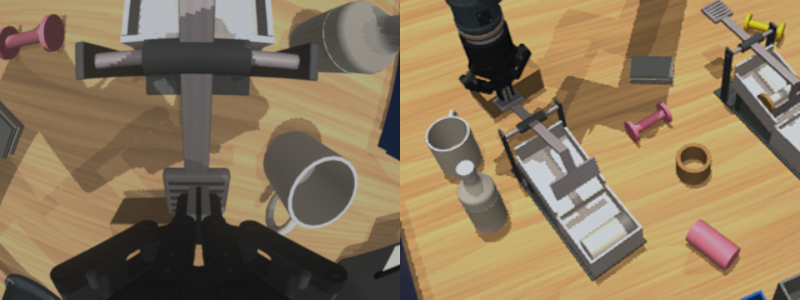

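The paddle is down, the gate is up, and the canister has rolled to the far end of the tray, at (610,240) in the right half. I'll hold briefly and then let the paddle rise slowly.

```bash
python3 -m crank '[{"dp":[0,0,0],"angular":[0,0,0]},{"dp":[0,0,0],"angular":[0,0,0]},{"dp":[0,0,0],"angular":[0,0,0]},{"dp":[-0.02,0,0.2],"angular":[0,0,0]},{"dp":[-0.02,0,0.2],"angular":[0,0,0]},{"dp":[-0.02,0,0.2],"angular":[0,0,0]},{"dp":[-0.02,0,0.2],"angular":[0,0,0]},{"dp":[-0.02,0,0.2],"angular":[0,0,0]},{"dp":[-0.02,0,0.2],"angular":[0,0,0]},{"dp":[0,0,0.2],"angular":[0,0,0]},{"dp":[0,0,0.4],"angular":[0,0,0]},{"dp":[0,0,0.6],"angular":[0,0,0]},{"dp":[0,0,0.6],"angular":[0,0,0]},{"dp":[0,0,0.6],"angular":[0,0,0]},{"dp":[0,0,0],"angular":[0,0,0]},{"dp":[0,0,0],"angular":[0,0,0]},{"dp":[0,0,0],"angular":[0,0,0]},{"dp":[0,0,0],"angular":[0,0,0]},{"dp":[0,0,0],"angular":[0,0,0]}]'
python3 - <<'E'
from station import vision
import cv2,numpy as np
s=vision.snapshot("wrist")["image"];t=vision.snapshot("scene")["image"]
cv2.imwrite("pics/w3.png",np.hstack([cv2.resize(s,(400,300)),cv2.resize(t[150:390,100:420],(400,300))]))
E
```

```text
t: 5.6
tcp_pos: [0.4877, -0.2751, 0.2354]
tool_rot: [0.991, 0.135, -0.001, -0.001]
force: [1.6, 0.5, -0.5]
finger_gap: 0.005
gripper_force: 0.0
```

View pics/w3.png

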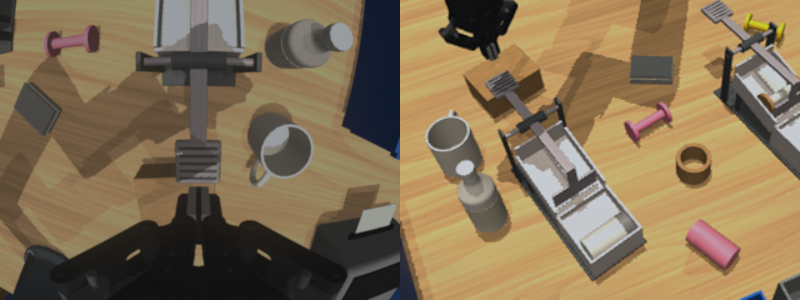

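The canister lies in the tray at (608,235), the gate at (580,188) is shut, the lever is level again, and the fingers are clear. The bystanders in view have not moved.

```bash
python3 -c "
from station import order
print(order.sign_off())"
```

```text
the job is handed in; nothing more can be done
None
```

The canister rolled out into its catch tray, the gate dropped shut behind it, the reel's dispenser was left alone, and the job is handed in; the hand-in returned no verdict.

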